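Latch the sliding clamp on a sharps container

TASK

Fasten the sharps container, which stands loose in its table clamp, so that it cannot slide or be knocked over: lift the clamp's release bar clear of the notches and keep it up while you slide the carriage towards the container, until the pad has pushed the container square against the end stop and the sprung pad is itself pressed about half way in; then let the bar down so that it drops fully into the nearest notch and the clamp stays tight. Never squeeze the container so hard that the pad bottoms out, keep the container upright, and leave the other things on the table where they are.

Things in the scene. Friction and masses are not known exactly. Their poses are not given: they have to be found in the camera images.
- track: Fixed base of the table clamp: aluminium plate 164 x 420 mm, 4 mm thick, on the table, with a steel rail (top 18 mm above the table) along each long edge. Its y axis runs along the rails; the carriage slides to +y, towards the container and end stop. Origin: table level, middle line, 165 mm from the carriage end, 255 mm from the stop end.
- strip_start (a point): Middle of the top of the first rib of the dark notched strip on the plate's middle line, 13 mm above the table. 22 ribs across the track, each 2.5 mm thick, 6 mm pitch (notches 3.5 mm wide), run from here to +y. Before the first rib there is open space, where the latch tooth is parked at the start.
- stop_range (a point): Point on the plate, 175 mm from the track's origin towards +y: middle of the range in which the end stop may be clamped. The stop is an upright plate 128 mm wide and 98 mm high across the rails; its face is anywhere within 35 mm either side of this point and its place is not measured: find it by feel or by eye.
- carriage: Sliding carriage, 165 mm wide, 105 mm long, deck top 32 mm above the table; about 1.5 N friction. Axes as the track's; its y in the track frame is its travel: -85 to -55 mm at the start, at most +80 mm. Origin at table level. Only the tooth in a notch holds it against the pad spring: let go with the tooth on a rib, it may creep back up to one pitch until it drops in.
- pad_block (a point): Centre of the front face of the upright block on the carriage, 40 mm above the table, 40 mm ahead of the carriage's origin. Ahead of it the sprung pad (100 mm wide, 44 mm high) rides on two rods: its rubber face is 30 mm ahead of this point when free and can be pressed in by 16 mm. Spring: 2 N at first touch, 9 N half way, 16 N fully in (0.9 N per mm); then it is solid.
- release_bar (a joint): Lift of the release bar above the carriage, m: 0 is fully down (latch tooth in a notch, or in the open space before the strip), 0.0075 is the tooth resting on top of a rib, from 0.0085 it slides clear, 0.013 is the upper stop. A spring pulls it down with 4 N at the bottom and 7 N at the top, plus 0.9 N weight.
- bar_grip (a point): Middle of the round grip of the release bar, a level steel rod 12 mm thick and 52 mm long that lies across the track (along the track's x), the top of a U-shaped bail on two legs 72 mm apart. It is 75 mm above the table when the bar is down, 50 mm behind the carriage's origin, with 37 mm free under it; the 2 mm thick latch tooth is straight below it.
- sharps_box: Sharps container: tall box with a lid, 106 x 70 mm at the walls (lid 115 x 76 mm) and 144 mm high, 0.25 to 0.45 kg, standing loose on the 4 mm plate between pad and end stop, with its 70 mm side along the track and perhaps turned a few degrees. Origin: centre of its underside.
- vial_1: Bystander: glass vial, 43 mm across, 77 mm high, standing beyond the carriage end of the clamp. Origin: centre of its underside.
- marker_1: Bystander: marker pen, 132 mm long, 15 mm thick, lying on the robot's side of the clamp. Origin: centre of its underside.
- cup_white: Bystander: small white tub, 68 mm across, 50 mm high, beyond the end stop. Origin: centre of its underside.
- thread_box: Bystander: small carton 77 x 95 x 40 mm on the right of the clamp. Origin: centre of its underside.

How it is judged (in metres and radians):
On the way:
1. the release bar is held up, clear of the ribs, while the pad presses the container (value of joint release_bar above 0.008 m and contact force between carriage and sharps_box above 4 N), for 0.1 s.
At the end, for the whole second after the job is handed in: The release bar is fully down in a notch of the strip (lift under 2 mm), carriage and container are at rest, the pad presses the container with 3.5 to 12.5 N (pressed in about 2 to 12 mm of its 16), and the container stands upright and square to the track (within 0.04 rad) (value of joint release_bar below 0.002 m and contact force between carriage and sharps_box between 3.5 and 12.5 N and y of bar_grip in the frame of track above -0.09 m and angle between the x axis of sharps_box and the x axis of track, either way round below 0.04 rad and angle between sharps_box's own z axis and vertical below 0.04 rad and linear speed of each of carriage, sharps_box below 0.005 m/s); the robot touches nothing.
It fails at once if the container is squeezed with more than 18 N (pad bottomed out) (contact force between carriage and sharps_box above 18 N).
It fails at once if the container is tipped by more than 0.2 rad (angle between sharps_box's own z axis and vertical above 0.2 rad).
It fails at once if a bystander (vial, marker, tub, carton) is moved by more than 30 mm (distance of any of vial_1, marker_1, cup_white, thread_box from where it was at the start of the episode above 0.03 m).
It also fails if it takes over 58 s, if anything falls off the work surface, if the arm or the gripper's body presses on something with over 40 N, if the wrist force passes 120 N, or if a joint passes its speed limit or range.

ROBOT

A 6-joint arm with a two-finger parallel gripper is mounted at the origin on a cart in front of the work surface, level with it; the furniture and walls round the work are solid. World frame = base frame: x ahead of the robot, y to its left, z up, the work surface at z = 0. Lengths are in mm, angles in degrees, forces in N, time in s.
With the tool pointing down it reaches from about 300 to 850 mm from the base axis. Payload 4.2 kg.
Tool frame: the origin (TCP) lies at the very end of the fingers, on their centre line; the grasp point (between the pads) lies 19 mm behind it; z points along the fingers, y is the line along which they close (so a half turn about z gives the same grasp; the last joint's range is limited). The gripper opens to 91 mm and grips with 3 to 60 N. Pads are 32 mm wide; open, the fingers measure 118 mm over their backs; the gripper's body (76 mm by 178 mm) begins 60 mm behind the grasp point.
Start: joints at [-70.13, 18.312, 89.639, -0, 72.044, -1.146], TCP at [206.216, -536.766, 213.976] pointing down, gripper open.
Joint ranges: [-177.97, 177.97], [-48.28, 115.42], [12.27, 149.76], [-77.06, 257.06], [2.81, 150.46], [-146.56, 146.56]. Speed limits (degrees/s): [147.25, 147.25, 180, 180, 180, 180].

INTERFACE

Orientations are given as [roll, pitch, yaw] about the fixed x, y, z axes, in that order (R = Rz(yaw) Ry(pitch) Rx(roll)).
In Python, from workcell import env, eyes gives the robot as it stands.
- The arm moves only by the tool send_rows, never from a script. Its argument "targets" is text: rows parted by semicolons, each of 7 numbers parted by spaces: the shift along the tool's x, y, z in m, then the turn, a rotation vector about the tool's x, y, z in degrees, then the opening in per cent of the stroke, from 0 (shut) to 100 (fully open). A call has 1 to 12 rows; each row is the pose to reach, as a shift and turn from the pose commanded when the call began, along the tool's axes at that moment; what a row does not reach only later rows make up. A row lasts 1/12 s, in which the tool goes at most 41.7 mm and 7.16 degrees, less where a joint would pass 70% of its speed; a pose out of reach is approached as far as the arm can. A call with a gripper value outside its range is refused whole. The fingers move at their own pace and stop on an object; "grip_force" is the grip in N (left out, the last holds). Time passes only in rows, so rows that repeat a pose let the fingers close. It gives the time, the measured TCP pose, the force, the opening and the grip force at its end, in the units of the state.
- env.state(): the state, without advancing time (a new reading comes with each control period).
- eyes.grab_frame(name): name is "scene" or "top" or "wrist"; returns a dict with "image" (420x560x3 uint8, blue, green, red), "fovy" (degrees; the focal length in pixels is half the picture's height over the tangent of half this angle, whatever the lens; pixels are square), "cx", "cy" (the principal point, pixels), "eye" and "attitude" of the camera in the world. Camera axes: x right, y up, looking along -z (the intrinsics and any distortion apply to the point x, -y, -z); pixel columns grow to the right and rows downward; lengths in mm; the calibration is good to about 2 mm. A picture is of the moment at which its call begins. There is no depth.
- env.job_done(): hands the job in; it is judged then, once.
The state is a dict: "time_s": time; "qpos": joint angles; "qvel": joint speeds; "effort": joint torques, N m; "ee_pos": TCP position; "ee_rot": TCP orientation; "force": force on the tool from outside, world axes, zero at the start; "torque": the same for the moment, N m; "gripper_width": finger opening in mm; "gripper_force": force on a finger pad.
Only numpy, scipy, OpenCV 4.12 (cv2) and the standard library are available. Lean on these libraries where they do the work, as an engineer would, in place of code of your own. Each camera call takes 0.05 s, during which the arm holds its last target. There are 200 camera calls.

## Working session

There is one attempt and no reset: what is moved stays moved. The work goes in short steps, Python scripts to look and compute and a tool call to move; the robot and the scene stay as the last step left them, time stands still between calls to the robot, and variables do not carry over. Pictures are saved under pics/ and viewed, at most 10 in all, crops included, and the job is handed in when it is done.

Besides the shell and the picture viewer there is one more tool, called by a JSON object that holds its "name" and its "arguments". send_rows: Moves the arm, as the interface text tells. Its arguments: {"type":"object","properties":{"targets":{"type":"string"},"grip_force":{"type":"number"}},"required":["targets"]}

```bash
ls; mkdir -p pics
python3 - <<'E'
from workcell import env, eyes
import cv2,numpy as np
for n in ("top","scene"):
    f=eyes.grab_frame(n); cv2.imwrite(f"pics/{n}0.png",f["image"])
    print(n,{k:v for k,v in f.items() if k!="image"})
print(env.state())
E
```

```text
pics
top {'fovy': 48.79273691654217, 'cx': 282.7365554993558, 'cy': 204.54246438405306, 'eye': array([ 268.66222196,   23.18432867, 1455.8563439 ]), 'attitude': array([ 1.02128022e+01, -8.16743402e-03, -9.14100618e+01])}
scene {'fovy': 50.144409624395244, 'cx': 273.81628183190196, 'cy': 211.62687980567438, 'eye': array([-405.79740612, -526.33397905,  554.14644997]), 'attitude': array([ 64.73439534,  -0.61002768, -59.39859997])}
{'time_s': 0.1, 'qpos': array([-7.01295507e+01,  1.83474204e+01,  8.97002519e+01,  1.03281574e-03,
        7.20437988e+01, -1.14556425e+00]), 'qvel': array([-0.08126048, -0.19495722, -0.23100478,  0.08087432, -0.01314981,
        0.13695293]), 'effort': array([ 3.66288186e-04, -4.13331449e+01, -2.32510149e+01,  7.29212863e-02,
        4.22394974e-02, -5.97428948e-05]), 'ee_pos': array([ 206.06496412, -536.31585327,  213.20428324]), 'ee_rot': array([-1.79908567e+02, -2.81054176e-03,  2.10156921e+01]), 'force': array([-0.00967816,  0.8713344 ,  0.11899328]), 'torque': array([ 0.00638614, -0.00078805, -0.01908234]), 'gripper_force': 0.0, 'gripper_width': 91.2642313125783}
```

View pics/top0.png

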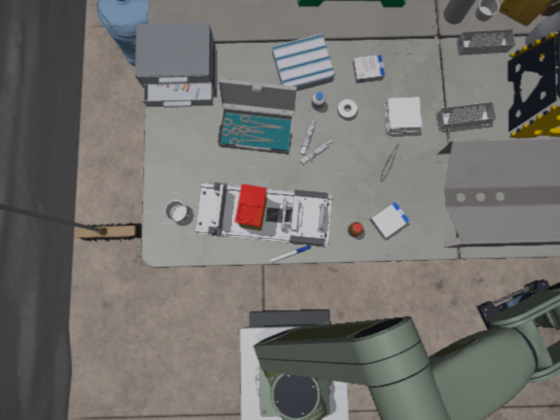

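View pics/scene0.png

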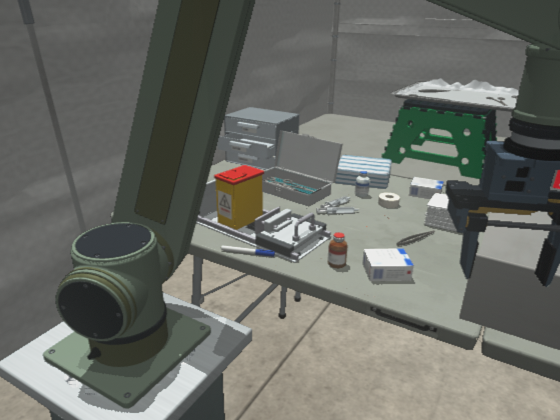

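The top view shows the clamp around (265,215), with the stop to the left (+y) and the carriage to the right. The vial is at (357,229) and the marker at (290,254). I'll enlarge that area.

Run:
```python
import cv2
i=cv2.imread("pics/top0.png")[172:262,185:345]
cv2.imwrite("pics/topc.png",cv2.resize(i,None,fx=5,fy=5,interpolation=cv2.INTER_CUBIC))
```

```text
(no output)
```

View pics/topc.png

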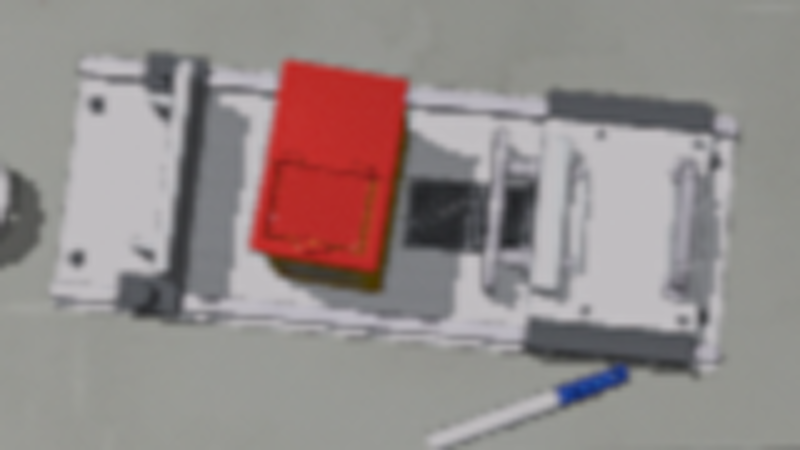

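Crop: plate corners are about (82,58), (55,302), (712,370) and (738,118). The bar grip runs from (688,165) to (680,295). The container lid is red, and the stop is at about x≈190.

```bash
cat > h.py <<'E'
import numpy as np
from scipy.spatial.transform import Rotation as R
def rot(a): return R.from_euler('xyz',a,degrees=True).as_matrix()
def px2w(f,u,v,z):
    """pixel + known height -> world"""
    F=210/np.tan(np.radians(f["fovy"]/2))
    d=rot(f["attitude"])@np.array([(u-f["cx"])/F,-(v-f["cy"])/F,-1])
    e=np.array(f["eye"]); return e+d*(z-e[2])/d[2]
def w2px(f,p):
    F=210/np.tan(np.radians(f["fovy"]/2))
    c=rot(f["attitude"]).T@(np.array(p)-f["eye"])
    return f["cx"]+F*c[0]/-c[2], f["cy"]-F*c[1]/-c[2]
E
python3 - <<'E'
from h import *
f=dict(fovy=48.79273691654217,cx=282.7365554993558,cy=204.54246438405306,eye=np.array([268.66222196,23.18432867,1455.8563439]),attitude=[10.2128022,-8.16743402e-03,-91.4100618])
P=lambda u,v,z:px2w(f,185+u/5,172+v/5,z)
c=[P(u,v,4)[:2] for u,v in((82,58),(55,302),(712,370),(738,118))]
c=np.array(c);print(c.round())
print("lens",[np.linalg.norm(c[i]-c[(i+1)%4]).round(1) for i in range(4)])
y=(c[0]+c[1]-c[2]-c[3]);y/=np.linalg.norm(y);print("track yaw",np.degrees(np.arctan2(-y[0],y[1])))
o=c.mean(0)-45*y;x=np.array([y[1],-y[0]]);print("origin",o)
for n,u,v,z in(("grip a",688,165,81),("grip b",680,295,81),("stop top",208,60,98),("stop bot",180,310,98),("lidTL",284,62,148),("lidTR",408,78,148),("lidBR",378,270,148),("lidBL",252,248,148)):
    p=P(u,v,z)[:2];print(n,p.round(),"track",((p-o)@x).round(1),((p-o)@y).round(1))
E
```

```text
[[ 605.  276.]
 [ 448.  292.]
 [ 395. -120.]
 [ 555. -144.]]
lens [np.float64(158.0), np.float64(415.6), np.float64(162.3), np.float64(422.5)]
track yaw -7.034816093169563
origin [495.1124758   31.41841756]
grip a [ 512. -103.] track 33.2 -131.6
grip b [433. -95.] track -45.9 -133.4
stop top [580. 184.] track 65.6 161.8
stop bot [430. 201.] track -85.9 160.2
lidTL [566. 134.] track 58.1 110.7
lidTR [555.  63.] track 55.7 38.3
lidBR [444.  82.] track -57.2 43.6
lidBL [458. 153.] track -51.6 116.5
```

{"name": "send_rows", "arguments": {"targets": "0.020 -0.015 0 0 0 2 50; 0.050 -0.038 0 0 0 4 50; 0.085 -0.065 0 0 0 7 50; 0.120 -0.092 0 0 0 9 50; 0.155 -0.119 0 0 0 12 50; 0.190 -0.146 0.01 0 0 14 50; 0.225 -0.173 0.02 0 0 16 50; 0.260 -0.200 0.03 0 0 19 50; 0.295 -0.227 0.04 0 0 21 50; 0.330 -0.254 0.05 0 0 24 50; 0.360 -0.277 0.06 0 0 26 50; 0.385 -0.296 0.064 0 0 28 50", "grip_force": 40}}

```text
time_s: 1.1
ee_pos: [452.8, -131.3, 151.3]
ee_rot: [-180.0, 0.1, -7.1]
force: [0.1, -0.8, 0.5]
gripper_width: 45.7
gripper_force: 0.0
```

{"name": "send_rows", "arguments": {"targets": "0.008 -0.010 0 0 0 0 50; 0.013 -0.018 0 0 0 0 50; 0.013 -0.020 0 0 0 0 50; 0.013 -0.020 0 0 0 0 50"}}

```text
time_s: 1.43
ee_pos: [467.8, -115.6, 152.3]
ee_rot: [180.0, 0.0, -7.0]
force: [-0.4, -0.5, -1.0]
gripper_width: 45.8
gripper_force: 0.0
```

Run:
```python
from workcell import env, eyes
import cv2,pickle
f=eyes.grab_frame("wrist"); pickle.dump(f,open("w1.pkl","wb"))
g=eyes.grab_frame("top"); pickle.dump(g,open("t1.pkl","wb"))
cv2.imwrite("pics/w1.png",f["image"])
s=env.state();print(s["ee_pos"],s["ee_rot"],f["eye"],f["attitude"],f["fovy"])
```

```text
[ 467.44525323 -116.22896439  152.47026541] [ 1.79965554e+02 -1.79123353e-03 -7.06458446e+00] [ 541.19357884 -123.7106998   322.77247168] [-1.52920794e+01 -7.27824571e-02 -9.69904340e+01] 66.15925416413339
```

View pics/w1.png

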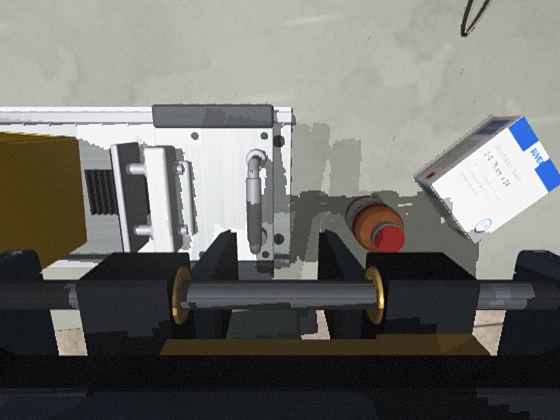

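The wrist view shows the bar: its far corner is at (257,157) and its sleeve runs from (254,178) to (255,248). The plate's end edge is at col 292 and the far rail's top edge at row ~108. The fingers' tips are at (225,240) and (330,240).

Run:
```python
from h import *
import pickle
f=pickle.load(open("w1.pkl","rb"))
a=np.radians(-7.03);x=np.array([np.cos(a),np.sin(a)]);y=np.array([-x[1],x[0]]);o=np.array([495.1,31.4])
for n,u,v,z in(("corner",257,157,75),("sleeve far",254,178,75),("sleeve near",255,248,75),("rail corner far",293,108,18),("plate end",275,270,18),("carr edge TR",272,127,32),("rail left far",0,108,18),("block face mid",145,200,62)):
    p=px2w(f,u,v,z)[:2];print(n,p.round(1),"track",((p-o)@x).round(1),((p-o)@y).round(1))
```

```text
corner [ 518.8 -105.6] track 40.3 -133.0
sleeve far [ 503.1 -101. ] track 24.1 -130.5
sleeve near [445.6 -93.7] track -33.8 -130.2
rail corner far [ 553.  -139.6] track 78.4 -162.7
plate end [ 397.  -103.8] track -80.8 -146.2
carr edge TR [ 539. -119.] track 61.9 -143.9
rail left far [585.  122.1] track 78.2 101.0
block face mid [493.9  -7.5] track 3.6 -38.7
```

{"name": "send_rows", "arguments": {"targets": "0.004 -0.010 0 0 0 0 50; 0.004 -0.019 0 0 0 0 50; 0.004 -0.019 0.015 0 0 0 50; 0.004 -0.019 0.035 0 0 0 50; 0.004 -0.019 0.055 0 0 0 50; 0.004 -0.019 0.070 0 0 0 50; 0.004 -0.019 0.080 0 0 0 50; 0.004 -0.019 0.090 0 0 0 50; 0.004 -0.019 0.096 0 0 0 50; 0.004 -0.019 0.097 0 0 0 50; 0.004 -0.019 0.097 0 0 0 50"}}

```text
time_s: 2.45
ee_pos: [474.3, -96.6, 55.2]
ee_rot: [-180.0, 0.0, -7.0]
force: [-0.0, -0.0, 0.5]
gripper_width: 45.8
gripper_force: 0.0
```

{"name": "send_rows", "arguments": {"targets": "0 0 0 0 0 0 30; 0 0 0 0 0 0 10; 0 0 0 0 0 0 0; 0 0 0 0 0 0 0; 0 0 0 0 0 0 0; 0 0 0 0 0 0 0; 0 0 0 0 0 0 0", "grip_force": 40}}

```text
time_s: 3.03
ee_pos: [474.5, -96.8, 55.5]
ee_rot: [180.0, -0.0, -7.0]
force: [-0.4, -0.9, 1.6]
gripper_width: 11.1
gripper_force: 40.0
```

{"name": "send_rows", "arguments": {"targets": "0 0 -0.002 0 0 0 0; 0 0 -0.004 0 0 0 0; 0 0 -0.006 0 0 0 0; 0 0 -0.008 0 0 0 0; 0 0 -0.010 0 0 0 0; 0 0 -0.011 0 0 0 0; 0 0 -0.011 0 0 0 0; 0 0 -0.011 0 0 0 0"}}

```text
time_s: 3.7
ee_pos: [474.4, -96.7, 66.2]
ee_rot: [180.0, -0.0, -7.0]
force: [2.2, -0.4, -7.7]
gripper_width: 11.2
gripper_force: 40.0
```

{"name": "send_rows", "arguments": {"targets": "0 -0.003 0 0 0 0 0; 0 -0.008 0 0 0 0 0; 0 -0.014 0 0 0 0 0; 0 -0.020 0 0 0 0 0; 0 -0.026 0 0 0 0 0; 0 -0.032 0 0 0 0 0; 0 -0.037 0 0 0 0 0; 0 -0.041 0 0 0 0 0; 0 -0.044 0 0 0 0 0; 0 -0.047 0 0 0 0 0; 0 -0.050 0 0 0 0 0; 0 -0.050 0 0 0 0 0"}}

```text
time_s: 4.7
ee_pos: [480.5, -46.3, 66.2]
ee_rot: [-180.0, -0.0, -7.0]
force: [3.3, 1.4, -7.3]
gripper_width: 11.5
gripper_force: 40.0
```

{"name": "send_rows", "arguments": {"targets": "0 -0.003 0 0 0 0 0; 0 -0.006 0 0 0 0 0; 0 -0.009 0 0 0 0 0; 0 -0.012 0 0 0 0 0; 0 -0.015 0 0 0 0 0; 0 -0.018 0 0 0 0 0; 0 -0.021 0 0 0 0 0; 0 -0.024 0 0 0 0 0; 0 -0.027 0 0 0 0 0; 0 -0.030 0 0 0 0 0; 0 -0.030 0 0 0 0 0"}}

```text
time_s: 5.62
ee_pos: [484.2, -16.5, 66.2]
ee_rot: [-180.0, -0.0, -7.0]
force: [3.2, -1.5, -7.0]
gripper_width: 10.6
gripper_force: 40.0
```

{"name": "send_rows", "arguments": {"targets": "0 -0.002 0 0 0 0 0; 0 -0.004 0 0 0 0 0; 0 -0.006 0 0 0 0 0; 0 -0.008 0 0 0 0 0; 0 -0.010 0 0 0 0 0; 0 -0.012 0 0 0 0 0; 0 -0.014 0 0 0 0 0; 0 -0.014 0 0 0 0 0"}}

```text
time_s: 6.28
ee_pos: [485.9, -2.9, 66.2]
ee_rot: [-180.0, -0.0, -7.0]
force: [2.8, -2.1, -6.7]
gripper_width: 11.2
gripper_force: 40.0
```

Run:
```python
from workcell import env, eyes
import cv2,numpy as np
f=eyes.grab_frame("top")
i=f["image"][172:262,185:345]
cv2.imwrite("pics/top2.png",cv2.resize(i,None,fx=5,fy=5,interpolation=cv2.INTER_CUBIC))
s=env.state();print(s["ee_pos"],s["force"])
```

```text
[485.86747253  -2.87504065  66.2383362 ] [ 3.1220321  -1.04121964 -7.48543821]
```

View pics/top2.png

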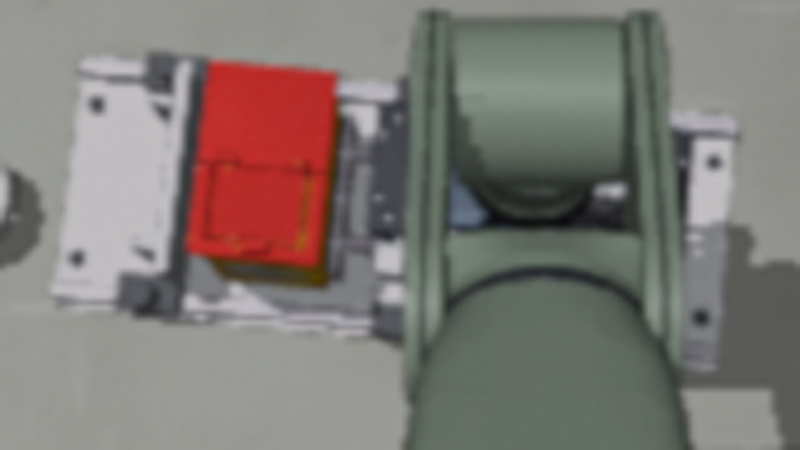

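The container is upright and squared up. Its lid edge, cols 190–207, is close to the stop. I'll go on in small steps, watching the force.

{"name": "send_rows", "arguments": {"targets": "0 -0.001 0 0 0 0 0; 0 -0.002 0 0 0 0 0; 0 -0.003 0 0 0 0 0; 0 -0.004 0 0 0 0 0; 0 -0.004 0 0 0 0 0"}}

```text
time_s: 6.75
ee_pos: [486.3, 0.7, 66.2]
ee_rot: [-180.0, -0.0, -7.0]
force: [3.1, -2.4, -7.3]
gripper_width: 11.1
gripper_force: 40.0
```

{"name": "send_rows", "arguments": {"targets": "0 -0.001 0 0 0 0 0; 0 -0.002 0 0 0 0 0; 0 -0.003 0 0 0 0 0; 0 -0.003 0 0 0 0 0; 0 -0.003 0 0 0 0 0"}}

```text
time_s: 7.17
ee_pos: [486.7, 3.8, 66.2]
ee_rot: [-180.0, -0.0, -7.0]
force: [2.7, -3.1, -7.2]
gripper_width: 11.1
gripper_force: 40.0
```

{"name": "send_rows", "arguments": {"targets": "0 -0.001 0 0 0 0 0; 0 -0.002 0 0 0 0 0; 0 -0.002 0 0 0 0 0; 0 -0.002 0 0 0 0 0; 0 -0.002 0 0 0 0 0"}}

```text
time_s: 7.58
ee_pos: [486.9, 5.7, 66.2]
ee_rot: [-180.0, -0.0, -7.0]
force: [3.1, -2.2, -7.4]
gripper_width: 10.9
gripper_force: 40.0
```

{"name": "send_rows", "arguments": {"targets": "0 -0.001 0 0 0 0 0; 0 -0.002 0 0 0 0 0; 0 -0.003 0 0 0 0 0; 0 -0.003 0 0 0 0 0; 0 -0.003 0 0 0 0 0"}}

```text
time_s: 8.0
ee_pos: [487.3, 8.7, 66.2]
ee_rot: [-180.0, -0.0, -7.0]
force: [3.1, -3.0, -6.1]
gripper_width: 11.4
gripper_force: 40.0
```

{"name": "send_rows", "arguments": {"targets": "0 -0.001 0 0 0 0 0; 0 -0.002 0 0 0 0 0; 0 -0.002 0 0 0 0 0; 0 -0.002 0 0 0 0 0; 0 -0.002 0 0 0 0 0"}}

```text
time_s: 8.42
ee_pos: [487.5, 10.7, 66.2]
ee_rot: [-180.0, -0.0, -7.0]
force: [3.1, -3.0, -6.7]
gripper_width: 11.5
gripper_force: 40.0
```

{"name": "send_rows", "arguments": {"targets": "0 -0.001 0 0 0 0 0; 0 -0.002 0 0 0 0 0; 0 -0.002 0 0 0 0 0; 0 -0.002 0 0 0 0 0; 0 -0.002 0 0 0 0 0"}}

```text
time_s: 8.83
ee_pos: [487.7, 12.6, 66.2]
ee_rot: [-180.0, -0.0, -7.0]
force: [4.0, -2.4, -7.9]
gripper_width: 11.4
gripper_force: 40.0
```

{"name": "send_rows", "arguments": {"targets": "0 -0.001 0 0 0 0 0; 0 -0.002 0 0 0 0 0; 0 -0.002 0 0 0 0 0; 0 -0.002 0 0 0 0 0; 0 -0.002 0 0 0 0 0"}}

```text
time_s: 9.25
ee_pos: [488.0, 14.6, 66.2]
ee_rot: [-180.0, 0.0, -7.0]
force: [2.8, -2.4, -7.9]
gripper_width: 11.2
gripper_force: 40.0
```

Run:
```python
from workcell import env, eyes
import cv2,numpy as np
t=eyes.grab_frame("top")["image"][172:262,185:285]; cv2.imwrite("pics/_t3.png",t)
f=eyes.grab_frame("wrist")
a=cv2.resize(t,None,fx=4,fy=4,interpolation=cv2.INTER_CUBIC); b=f["image"][90:300,0:400]
b=cv2.resize(b,(400,210)); cv2.imwrite("pics/t3.png",np.vstack([a,b]))
print(np.mean([env.state()["force"] for _ in range(3)],0))
```

```text
[ 3.86180761 -2.2117364  -6.6458754 ]
```

View pics/t3.png

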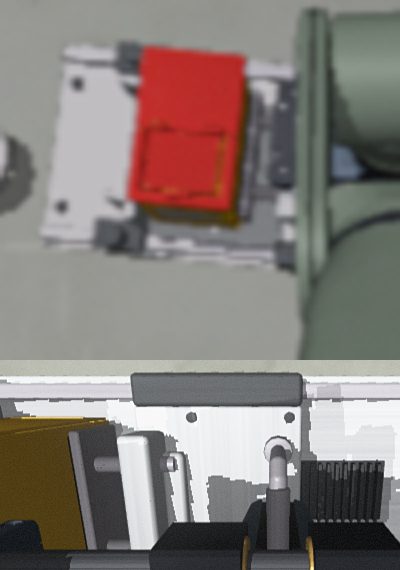

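The rods in the wrist view are still fully extended, and the lid's far edge is at track y≈175. The stop's top edge was really at col 190, so its face is at about 173 and contact is due now.

{"name": "send_rows", "arguments": {"targets": "0 -0.001 0 0 0 0 0; 0 -0.002 0 0 0 0 0; 0 -0.002 0 0 0 0 0; 0 -0.002 0 0 0 0 0; 0 -0.002 0 0 0 0 0"}}

```text
time_s: 9.77
ee_pos: [488.2, 16.6, 66.2]
ee_rot: [-180.0, -0.0, -7.0]
force: [4.4, -3.3, -7.4]
gripper_width: 11.0
gripper_force: 40.0
```

{"name": "send_rows", "arguments": {"targets": "0 -0.001 0 0 0 0 0; 0 -0.002 0 0 0 0 0; 0 -0.002 0 0 0 0 0; 0 -0.002 0 0 0 0 0; 0 -0.002 0 0 0 0 0"}}

```text
time_s: 10.18
ee_pos: [488.4, 18.3, 66.2]
ee_rot: [180.0, -0.0, -7.0]
force: [3.3, -4.0, -8.1]
gripper_width: 10.5
gripper_force: 40.0
```

{"name": "send_rows", "arguments": {"targets": "0 -0.001 0 0 0 0 0; 0 -0.002 0 0 0 0 0; 0 -0.002 0 0 0 0 0; 0 -0.002 0 0 0 0 0; 0 -0.002 0 0 0 0 0"}}

```text
time_s: 10.6
ee_pos: [488.6, 19.9, 66.2]
ee_rot: [179.9, -0.0, -7.0]
force: [2.8, -5.2, -6.5]
gripper_width: 11.0
gripper_force: 40.0
```

{"name": "send_rows", "arguments": {"targets": "0 -0.001 0 0 0 0 0; 0 -0.002 0 0 0 0 0; 0 -0.002 0 0 0 0 0; 0 -0.002 0 0 0 0 0; 0 -0.002 0 0 0 0 0"}}

```text
time_s: 11.02
ee_pos: [488.8, 21.5, 66.2]
ee_rot: [179.9, 0.0, -6.9]
force: [3.1, -7.0, -6.6]
gripper_width: 11.2
gripper_force: 40.0
```

{"name": "send_rows", "arguments": {"targets": "0 -0.001 0 0 0 0 0; 0 -0.002 0 0 0 0 0; 0 -0.002 0 0 0 0 0; 0 -0.002 0 0 0 0 0; 0 -0.002 0 0 0 0 0"}}

```text
time_s: 11.43
ee_pos: [489.0, 23.1, 66.2]
ee_rot: [179.9, 0.0, -6.9]
force: [3.9, -7.8, -7.3]
gripper_width: 11.2
gripper_force: 40.0
```

{"name": "send_rows", "arguments": {"targets": "0 -0.001 0 0 0 0 0; 0 -0.001 0 0 0 0 0; 0 -0.001 0.001 0 0 0 0; 0 -0.001 0.002 0 0 0 0; 0 -0.001 0.003 0 0 0 0; 0 -0.001 0.004 0 0 0 0; 0 -0.001 0.005 0 0 0 0; 0 -0.001 0.005 0 0 0 0; 0 -0.001 0.005 0 0 0 0"}}

```text
time_s: 12.18
ee_pos: [489.1, 23.9, 61.2]
ee_rot: [179.8, 0.0, -6.9]
force: [3.0, -9.1, -5.4]
gripper_width: 10.9
gripper_force: 40.0
```

The force is still the bar's spring, so the tooth is in a notch. I'll lower it the rest of the way.

{"name": "send_rows", "arguments": {"targets": "0 0 0.001 0 0 0 0; 0 0 0.002 0 0 0 0; 0 0 0.003 0 0 0 0; 0 0 0.004 0 0 0 0; 0 0 0.005 0 0 0 0; 0 0 0.005 0 0 0 0; 0 0 0.005 0 0 0 0"}}

```text
time_s: 12.77
ee_pos: [489.1, 23.9, 56.4]
ee_rot: [179.8, 0.0, -6.9]
force: [1.9, -9.8, -4.3]
gripper_width: 11.2
gripper_force: 40.0
```

{"name": "send_rows", "arguments": {"targets": "0 0 0.0005 0 0 0 0; 0 0 0.001 0 0 0 0; 0 0 0.001 0 0 0 0; 0 0 0.001 0 0 0 15; 0 0 0.001 0 0 0 35; 0 0 0.001 0 0 0 50; 0 0 0.001 0 0 0 50; 0 0 0.001 0 0 0 50"}}

```text
time_s: 13.43
ee_pos: [488.9, 25.9, 55.6]
ee_rot: [-180.0, 0.0, -7.0]
force: [0.3, 0.1, 0.6]
gripper_width: 37.7
gripper_force: 0.0
```

{"name": "send_rows", "arguments": {"targets": "0 0 -0.010 0 0 0 50; 0 0 -0.030 0 0 0 50; 0 0 -0.055 0 0 0 50; 0 0 -0.085 0 0 0 50; 0 0 -0.115 0 0 0 50; 0 0.02 -0.140 0 0 0 50; 0 0.05 -0.155 0 0 0 50; 0 0.085 -0.160 0 0 0 50; 0 0.115 -0.160 0 0 0 50; 0 0.13 -0.160 0 0 0 50; 0 0.13 -0.160 0 0 0 50"}}

```text
time_s: 14.35
ee_pos: [472.9, -105.7, 215.6]
ee_rot: [180.0, -0.0, -7.2]
force: [-0.6, 0.7, 0.1]
gripper_width: 45.9
gripper_force: 0.0
```

Run:
```python
from workcell import env, eyes
import cv2,numpy as np,pickle
f=eyes.grab_frame("wrist"); pickle.dump(f,open("w4.pkl","wb"))
t=eyes.grab_frame("top")["image"][172:262,185:345]
a=cv2.resize(t,(560,315),interpolation=cv2.INTER_CUBIC)
cv2.imwrite("pics/f4.png",np.vstack([f["image"][:280],a]))
s=env.state();print(s["ee_pos"],s["force"],s["time_s"])
```

```text
[ 473.18287826 -103.30401874  215.25345453] [-0.13067751 -0.28398137  0.13925956] 14.45
```

View pics/f4.png

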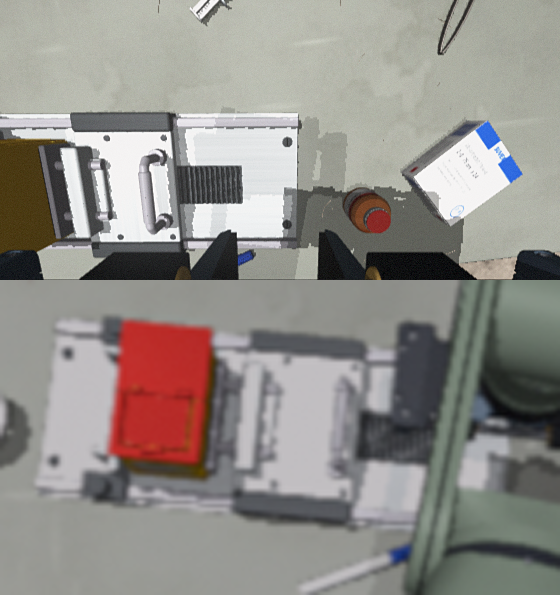

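The bar looks down, the pad gap is shortened, the container is square and the bystanders are in place. I'll check whether the carriage crept back, using the grip's ends at (152,172) and (152,213).

Run:
```python
from h import *
import pickle,cv2
f=pickle.load(open("w4.pkl","rb"))
for z in (75,82.5):print(px2w(f,146,172,z).round(1),px2w(f,147,209,z).round(1))
i=f["image"][110:250,0:260];cv2.imwrite("pics/f5.png",cv2.resize(i,None,fx=3,fy=3,interpolation=cv2.INTER_CUBIC))
```

```text
[517.4  17.2  75. ] [481.1  24.8  75. ]
[518.1  14.1  82.5] [482.7  21.5  82.5]
```

View pics/f5.png

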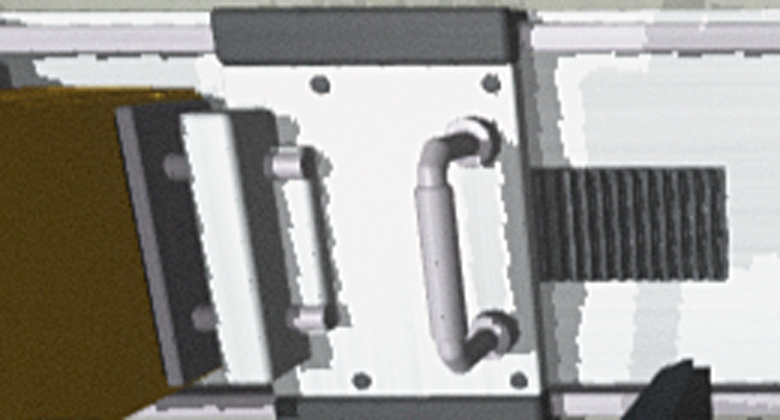

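```bash
python3 -c "
from workcell import env
print(env.job_done())"
```

```text
the job is handed in; nothing more can be done
None
```

The job is handed in after about 14 s of robot time, but no verdict came back. The container is square against the stop, with an estimated 7–8 N on the pad. The bar dropped into a notch with no visible creep-back, and in the last picture the bystanders looked unmoved.

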